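# Draw the gearmotor carriage out of its catch and brake it at the index mark

## Task

Take the red-capped pull handle and draw the gearmotor carriage out of its drop catch and along the rail; the handle works through a soft spring, so brake the carriage with it and bring the red pointer to rest inside the green band, never letting the carriage hit the yellow end stop. Keep it at rest there for three seconds, then let go of the handle, leaving the carriage standing in the green band. Move it by the handle only: do not touch the motor unit, and leave the other things on the bench where they are.

Things in the scene. Friction and masses are not known exactly. Their poses are not given: they have to be found in the camera images.
- rail: Aluminium base plate 260 x 680 x 12 mm screwed to the bench, with the level steel bearing rail along its middle. Origin: on the bench under the rail. Its +y axis is the direction in which the carriage leaves its parked place towards the mark (carriage and handle both slide along it); z is up.
- carriage (a joint): Travel in m of the motor carriage along rail +y: 0 parked, growing towards mark and end stop. Carriage with motor: 2.5 kg nominal (hidden, 1.8 to 3.2), nearly frictionless (drag 0.08 N per m/s, 0.01 N dry). When parked, a brass drop-weight catch (blue frame, far side) holds it: about 1.2 N (1.0 to 1.4) lifts the catch, and after 25 mm of travel it holds nothing.
- handle (a joint): Stretch e in m of the spring strut from carriage to handle, + with the handle drawn ahead along rail +y, 0 slack, hard ends at -0.16 and 0.19; 8 N/m both ways, damping 0.1 N per m/s. At carriage travel s the handle stands s + e ahead of its starting place; force on the carriage is 8 e. The catch gives way at about 0.15 m; then the carriage swings on a held handle, period about 3.5 s.
- handle_grip (a point): Grip point on the pull handle: axis of a black upright round post with a red cap, 30 mm in diameter, free from 62 to 153 mm above the bench; this point is 122 mm up. It rides on a guide 110 mm on the robot's side of the rail, at first 160 mm ahead of the carriage centre, weighs 150 g and slides only along rail y. A 10 mm rod at 72 mm height runs back from it to the carriage.
- drive_unit: The orange, black and silver gearmotor on the carriage, 110 x 130 mm, top 144 mm above the bench, not to be touched. Origin: on the bench level under the carriage centre (moves with the carriage). Its sprung rubber nose ends 75 mm ahead (+y).
- pointer (a point): Red tip of the carriage's pointer, on the side away from the robot, level with the carriage centre along rail y.
- mark (a point): Middle of the green band (30 mm long along rail y) on the white index plate beside the rail; the pointer is at the mark when it has the same rail y. It lies 140 to 210 mm of carriage travel from the parked place.
- index: The index: white plate with the green band, and the yellow end stop (60 x 30 x 85 mm) across the rail. Origin on the rail's centre line, level with the mark along rail y. The nose meets the stop's face when the pointer is 42 mm beyond the mark.
- sealant: Bystander: upright grey sealant can, 52 mm across, 190 mm tall; leave it alone. Origin: centre of its underside.
- jar: Bystander: white jar with steel cap, 68 mm across, 75 mm tall; leave it alone. Origin: centre of its underside.
- tumbler: Bystander: glass tumbler, 74 mm across, 110 mm tall; leave it alone. Origin: centre of its underside.
- bearing_block: Bystander: aluminium block with a hole, 90 x 60 x 35 mm; leave it alone. Origin: centre of its underside.
- wrench: Bystander: steel wrench lying on the bench; leave it alone. Origin: centre of its underside.
- screwdriver: Bystander: red-handled screwdriver lying on the bench; leave it alone. Origin: centre of its underside.
- parts_bin: Bystander: yellow open parts bin, 160 x 110 x 60 mm; leave it alone. Origin: centre of its underside.

How it is judged (in metres and radians):
On the way:
1. the pointer is in the green band (within 15 mm of the mark) with the carriage slower than 0.03 m/s, for 2.5 s (y of pointer in the frame of mark between -0.015 and 0.015 m and linear speed of drive_unit below 0.03 m/s), for 2.5 s.
At the end, for the whole second after the job is handed in: The pointer is within 15 mm of the mark along the rail, the carriage slower than 0.02 m/s, and the handle is released (y of pointer in the frame of mark between -0.015 and 0.015 m and linear speed of drive_unit below 0.02 m/s and contact force between the fingers and handle below 0.1 N); the robot touches nothing.
It fails at once if the carriage strikes the end stop (y of pointer in the frame of mark above 0.043 m).
It fails at once if the robot touches the motor unit (contact force between the arm and drive_unit above 1 N).
It fails at once if the fingers touch the motor unit (contact force between the fingers and drive_unit above 1 N).
It fails at once if a bystander is pushed or knocked over (distance of any of sealant, jar, tumbler, bearing_block, wrench, screwdriver, parts_bin from where it was at the start of the episode above 0.03 m).
It also fails if it takes over 42 s, if anything falls off the work surface, if the arm or the gripper's body presses on something with over 40 N, if the wrist force passes 120 N, or if a joint passes its speed limit or range.

## Robot

A 6-joint arm with a two-finger parallel gripper is mounted at the origin on the work surface. World frame = base frame: x ahead of the robot, y to its left, z up, the work surface at z = 0. Lengths are in mm, angles in rad, forces in N, time in s.
With the tool pointing down it reaches from about 400 to 925 mm from the base axis. Payload 12.5 kg.
Tool frame: the origin (TCP) lies at the very end of the fingers, on their centre line; the grasp point (between the pads) lies behind it (env.grip_depth is the z of the grasp point in the tool frame, in mm); z points along the fingers, y is the line along which they close (so a half turn about z gives the same grasp; the last joint's range is limited). The gripper opens to 95 mm and grips with 3 to 60 N. Pads are 20 mm wide; open, the fingers measure 119 mm over their backs; the gripper's body (75 mm by 180 mm) begins 59 mm behind the grasp point.
Start: joints at [1.068, 0.491, 1.559, -0, 1.092, -0.106], TCP at [241.528, 576.464, 214.661] pointing down, gripper open.
Joint ranges: [-3.1, 3.1], [-0.84, 2.19], [0.05, 2.79], [-1.13, 4.28], [0.06, 2.93], [-2.69, 2.69]. Speed limits (rad/s): [2.22, 2.22, 2.79, 3.14, 3.14, 3.14].

## Interface

Orientations are given as [roll, pitch, yaw] about the fixed x, y, z axes, in that order (R = Rz(yaw) Ry(pitch) Rx(roll)).
In Python, from cell import env, optics gives the robot as it stands.
- The arm moves only by the tool step_arm, never from a script. Its argument "moves" is a list of rows, each an object of numbers: "tx", "ty", "tz": the shift along the tool's x, y, z in mm; "roll": the turn about the tool's z in rad. In form: [{"tx": .., "ty": .., "tz": .., "roll": ..}, ...]. A call has 1 to 12 rows; each row is the pose to reach, as a shift and turn from the pose commanded when the call began, along the tool's axes at that moment; what a row does not reach only later rows make up. A row lasts 1/12 s, in which the tool goes at most 41.7 mm and 7.16 degrees, less where a joint would pass 70% of its speed; a pose out of reach is approached as far as the arm can. A call with a gripper value outside its range is refused whole. "grip" is the finger opening in mm, from 0 to 95.1, set as the call begins (left out, the last holds). The fingers move at their own pace and stop on an object; the grip force is fixed at half the most. Time passes only in rows, so rows that repeat a pose let the fingers close. It gives the time, the measured TCP pose, the force, the opening and the grip force at its end, in the units of the state.
- env.state(): the state, without advancing time (a new reading comes with each control period).
- optics.read_camera(name): name is "scene" or "top"; returns a dict with "pixels" (480x640x3 uint8, blue, green, red), "mtx" (3x3 intrinsics, pixels), "view" (4x4, takes a point from world to camera coordinates). Camera axes: x right, y down, z forward; pixel columns grow to the right and rows downward; lengths in mm; the calibration is good to about 2 mm. A picture is of the moment at which its call begins. There is no depth.
- env.job_done(): hands the job in; it is judged then, once.
The state is a dict: "t": time; "joints": joint angles; "qvel": joint speeds; "tau": joint torques, N m; "eef_pos": TCP position; "tcp_rot": TCP orientation; "ft_force": force on the tool from outside, world axes, zero at the start; "moment": the same for the moment, N m; "opening": opening from 0.0 (shut) to 1.0 (fully open); "grip_force": force on a finger pad.
Only numpy, scipy, OpenCV 4.12 (cv2) and the standard library are available. Lean on these libraries where they do the work, as an engineer would, in place of code of your own. Each camera call takes 0.05 s, during which the arm holds its last target. There are 200 camera calls.

## Working session

There is one attempt and no reset: what is moved stays moved. The work goes in short steps, Python scripts to look and compute and a tool call to move; the robot and the scene stay as the last step left them, time stands still between calls to the robot, and variables do not carry over. Pictures are saved under pics/ and viewed, at most 10 in all, crops included, and the job is handed in when it is done.

Besides the shell and the picture viewer there is one more tool, called after "Call:" in YAML: its name, and indented under it one key for each argument. step_arm: Moves the arm, as the interface text tells. Its arguments: {"type":"object","properties":{"moves":{"type":"array"},"grip":{"type":"number"}},"required":["moves"]}

```bash
mkdir -p pics; python3 - <<'E'
from cell import env, optics
import cv2,numpy as np
for n in("scene","top"):
    d=optics.read_camera(n); cv2.imwrite(f"pics/{n}0.png",d["pixels"]); print(n,d["mtx"].tolist(),np.round(d["view"],4).tolist())
print(env.grip_depth,env.state())
E
```

```text
scene [[476.2074066668571, 0.0, 318.5955187922817], [0.0, 476.2074066668571, 245.66597172192857], [0.0, 0.0, 1.0]] [[0.3381, 0.941, 0.0118, -253.5995], [0.7765, -0.2719, -0.5684, -323.9285], [-0.5317, 0.2014, -0.8226, 1706.6237], [0.0, 0.0, 0.0, 1.0]]
top [[436.2840301501424, 0.0, 323.7520667314503], [0.0, 436.2840301501424, 238.01256009419785], [0.0, 0.0, 1.0]] [[-0.0273, -0.9992, -0.0275, 110.9216], [-0.9865, 0.0314, -0.1606, 550.49], [0.1613, 0.0227, -0.9866, 1231.012], [0.0, 0.0, 0.0, 1.0]]
-18.8 {'t': 0.1, 'joints': array([ 1.06841292e+00,  4.91440927e-01,  1.55938896e+00, -4.66361694e-05,
        1.09168346e+00, -1.05564522e-01]), 'qvel': array([ 0.00045062, -0.00055005, -0.00264436,  0.00052782, -0.00042526,
        0.00325314]), 'tau': array([ 1.81439926e-03, -6.13621902e+01, -2.58602911e+01,  6.94278697e-02,
        4.70030308e-02, -1.82033614e-05]), 'eef_pos': array([241.42000203, 576.25992678, 214.15628059]), 'tcp_rot': array([-3.14067273e+00, -5.58771548e-05,  2.74479526e+00]), 'ft_force': array([-0.13415732,  0.35116498, -0.90058172]), 'moment': array([-0.05391725,  0.01995443,  0.01024018]), 'grip_force': 0.0, 'opening': 1.0008302336285766}
```

View pics/scene0.png

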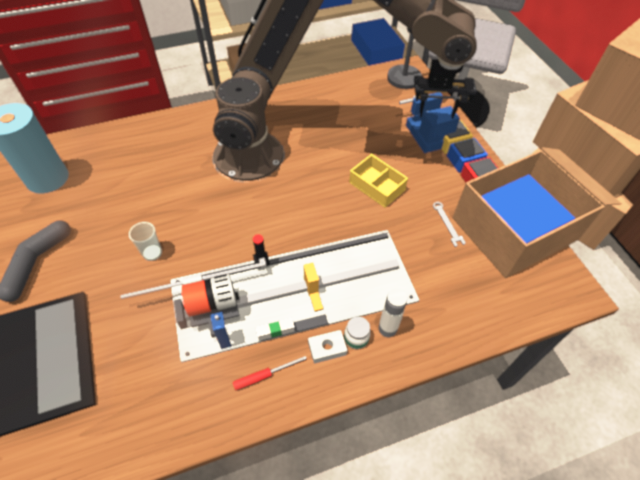

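View pics/top0.png

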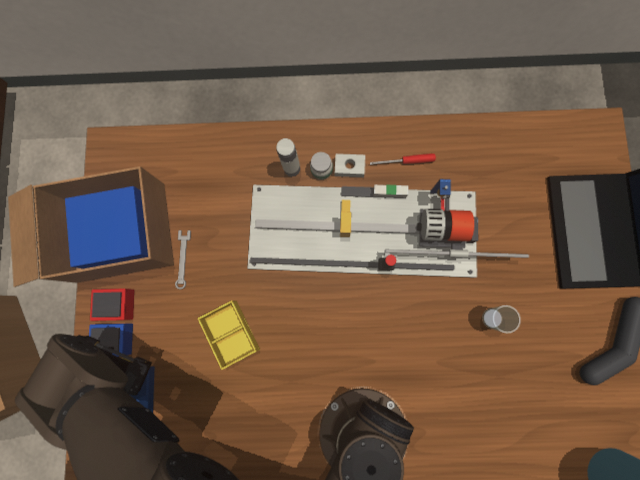

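The scene view shows the red cap at (258,240), the green band at (275,328) and the yellow stop at (312,287). The top view shows the cap at (391,261), the green band at (391,190), the stop at (346,218) and the pointer near (442,205). Next I'll measure these and enlarge two crops.

```bash
cat > h.py <<'E'
from cell import env, optics
import cv2,numpy as np
def cam(n):
    d=optics.read_camera(n); return d["pixels"],d["mtx"],np.array(d["view"])
def ray(M,V,uv,z):
    R,t=V[:3,:3],V[:3,3]; c=-R.T@t; d=R.T@np.linalg.inv(M)@[uv[0],uv[1],1]
    return c+d*(z-c[2])/d[2]
def tri(a,b):
    (M,V,u),(M2,V2,u2)=a,b
    X=cv2.triangulatePoints(M@V[:3],M2@V2[:3],np.array(u,float),np.array(u2,float)); return (X[:3]/X[3]).ravel()
def proj(M,V,X):
    p=M@(V[:3,:3]@X+V[:3,3]); return p[:2]/p[2]
def blob(img,col,box):
    x0,y0,x1,y1=box; f=img[y0:y1,x0:x1].astype(float); b,g,r=f[...,0],f[...,1],f[...,2]
    w=np.clip({'r':r-np.maximum(g,b)-60,'g':g-np.maximum(r,b)-30,'y':np.minimum(r,g)-b-80}[col],0,None)
    yy,xx=np.mgrid[y0:y1,x0:x1]; return np.array([(w*xx).sum(),(w*yy).sum()])/max(w.sum(),1e-9),int((w>0).sum())
E
python3 - <<'E'
from h import *
T,Mt,Vt=cam("top");S,Ms,Vs=cam("scene")
for nm,c,bt,bs in(("cap",'r',(378,250,402,275),(245,230,272,250)),("green",'g',(375,180,410,200),(262,318,290,340)),("point",'r',(434,194,450,214),(205,308,230,330)),("stop",'y',(335,195,358,240),(300,260,328,312))):
    a,na=blob(T,c,bt);b,nb=blob(S,c,bs); print(nm,a,na,b,nb,tri((Mt,Vt,a),(Ms,Vs,b)).round(1), ray(Mt,Vt,a,20).round(1))
# plate corners (screws) in top
for uv in((259,189),(474,195),(253,263),(470,271)): print(ray(Mt,Vt,uv,12).round(1))
a=cv2.resize(T[170:285,330:490],(800,575),interpolation=3);cv2.imwrite("pics/tc.png",a)
a=cv2.resize(S[225:360,160:340],(800,600),interpolation=3);cv2.imwrite("pics/sc.png",a)
E
```

```text
cap [390.48048 259.77712] 97 [257.66072937 238.44487468] 471 [472.7 -82.1 150.2] [486.5 -99.9  20. ]
green [390.97087379 189.29172446] 90 [274.48626466 327.37252931] 141 [ 694.5 -107.8   44.3] [ 700.8 -112.5   20. ]
point [442.20908561 204.51659872] 35 [206.70911215 309.12266355] 23 [ 624.  -251.8  113.9] [ 648.3 -263.2   20. ]
stop [345.72034384 216.90601719] 280 [312.71989729 284.74044   ] 363 [612.2  29.9  58.7] [620.   27.4  20. ]
[718.1 290.3  12. ]
[ 676.4 -362.8   12. ]
[490.1 309.1  12. ]
[ 447.1 -332.2   12. ]
```

View pics/tc.png

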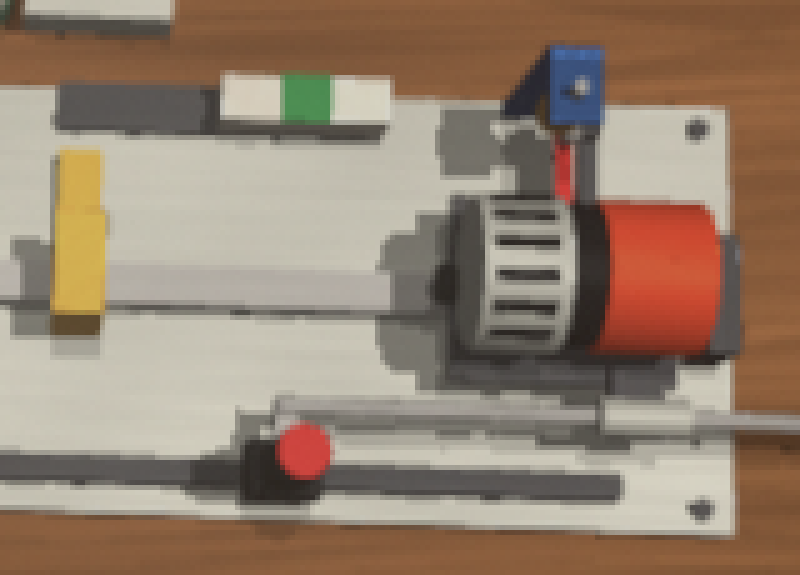

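View pics/sc.png

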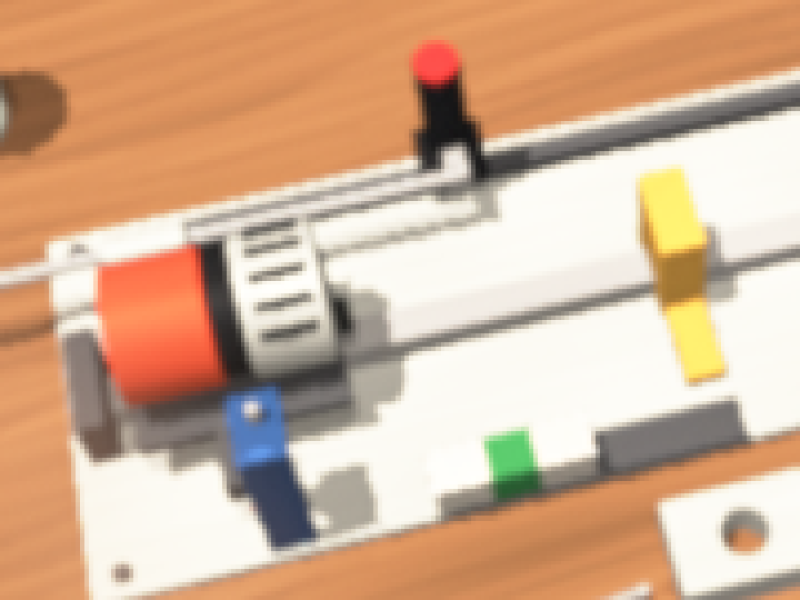

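Measured: rail direction is about (0.065, 0.998), the grip axis is at (473, -82), and the mark is about 149 mm of travel away. The crops show the post clear of its surroundings, with the pointer at the blue frame. I'll approach above the post through a waypoint.

Call:
step_arm:
  moves:
    - {"tx":-291,"ty":-232,"tz":0,"roll":-0.332}
    - {"tx":-291,"ty":-232,"tz":0,"roll":-0.332}
    - {"tx":-291,"ty":-232,"tz":0,"roll":-0.332}
    - {"tx":-291,"ty":-232,"tz":0,"roll":-0.332}
    - {"tx":-291,"ty":-232,"tz":0,"roll":-0.332}
    - {"tx":-291,"ty":-232,"tz":0,"roll":-0.332}
    - {"tx":-291,"ty":-232,"tz":0,"roll":-0.332}
    - {"tx":-291,"ty":-232,"tz":0,"roll":-0.332}
    - {"tx":-291,"ty":-232,"tz":0,"roll":-0.332}
    - {"tx":-291,"ty":-232,"tz":0,"roll":-0.332}
  grip: 95

```text
t: 1.03
eef_pos: [422.8, 245.3, 214.7]
tcp_rot: [-3.141, 0.001, 3.072]
ft_force: [0.4, 0.5, -0.1]
opening: 1.001
grip_force: 0.0
```

Call:
step_arm:
  moves:
    - {"tx":-74,"ty":-328}
    - {"tx":-74,"ty":-328}
    - {"tx":-74,"ty":-328}
    - {"tx":-74,"ty":-328}
    - {"tx":-74,"ty":-328}
    - {"tx":-74,"ty":-328}
    - {"tx":-74,"ty":-328}
    - {"tx":-74,"ty":-328}
    - {"tx":-74,"ty":-328}
    - {"tx":-74,"ty":-328}
    - {"tx":-74,"ty":-328}

```text
validation failed for argument at $.mo...
```

```bash
cat >> h.py <<'E'
from scipy.optimize import minimize_scalar
u=np.array([.065,.998,0]);n=np.array([.998,-.065,0])
def orange(img):
    f=img.astype(int);b,g,r=f[...,0],f[...,1],f[...,2]
    m=((r>150)&(r-g>70)&(g-b>18)).astype(np.uint8)
    k,l,st,c=cv2.connectedComponentsWithStats(m); i=1+st[1:,4].argmax(); return c[i],st[i,4]
def along(M,V,uv,lat,z):
    return minimize_scalar(lambda a:((proj(M,V,u*a+n*lat+[0,0,z])-uv)**2).sum(),bounds=(-500,300),method='bounded').x
def carr():
    out=[]
    t=env.state()['t']
    for nm in("scene","top"):
        I,M,V=cam(nm);c,A=orange(I); out+= [round(along(M,V,c,587,110),1),int(A)]
    return t,out
E
python3 - <<'E'
from h import *
s=env.state(); p=s['eef_pos']; print(s['t'],p,s['tcp_rot'],"along",p@u,"lat",p@n, s['opening'])
print(carr())
T,M,V=cam("top");S,Ms,Vs=cam("scene")
a,na=blob(T,'r',(378,250,402,275));b,nb=blob(S,'r',(245,230,272,250));print(a,na,b,nb,tri((M,V,a),(Ms,Vs,b)))
cv2.imwrite("pics/t1.png",T)
E
```

```text
1.0333 [422.84065547 245.32518667 214.68454055] [-3.14090271e+00  7.46969071e-04  3.07213917e+00] along 272.31917890358613 lat 406.04883703006436 1.001272255265106
(1.0333, [np.float64(28.2), 48569, np.float64(-253.6), 563])
[390.47527105 259.78553394] 98 [257.65684478 238.44642605] 472 [472.67277731 -82.07791404 150.16606626]
```

View pics/t1.png

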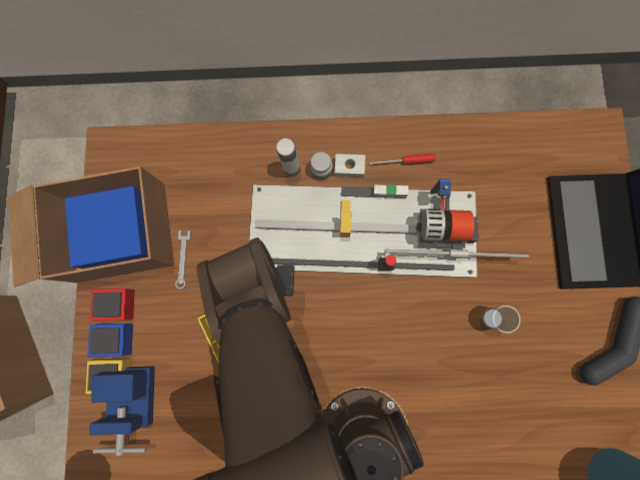

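The picture shows the arm over the rail's left end, with the cap still free at (390,260). My move was refused because fields were missing, and the scene mask caught the wood, so I'll fix both.

Call:
step_arm:
  moves:
    - {"tx":-74,"ty":-328,"tz":0,"roll":0}
    - {"tx":-74,"ty":-328,"tz":0,"roll":0}
    - {"tx":-74,"ty":-328,"tz":0,"roll":0}
    - {"tx":-74,"ty":-328,"tz":0,"roll":0}
    - {"tx":-74,"ty":-328,"tz":0,"roll":0}
    - {"tx":-74,"ty":-328,"tz":0,"roll":0}
    - {"tx":-74,"ty":-328,"tz":0,"roll":0}
    - {"tx":-74,"ty":-328,"tz":0,"roll":0}
    - {"tx":-74,"ty":-328,"tz":0,"roll":0}
    - {"tx":-74,"ty":-328,"tz":0,"roll":0}
    - {"tx":-74,"ty":-328,"tz":0,"roll":0}

```text
t: 2.15
eef_pos: [472.8, -80.8, 214.4]
tcp_rot: [3.141, -0.001, 3.078]
ft_force: [0.2, -0.6, 0.6]
opening: 0.997
grip_force: 0.0
```

```bash
sed -i 's/(r-g>70)&(g-b>18)/(r-g>95)\&(r-b>110)/; s/    k,l,st,c=/    m[:150]=0;m[360:]=0;m[:,:150]=0;m[:,520:]=0\n    k,l,st,c=/' h.py
python3 - <<'E'
from h import *
s=env.state(); p=s['eef_pos']; print(s['t'],p,s['tcp_rot'],"along",p@u,"lat",p@n, s['opening'])
print(carr())
T,M,V=cam("top");S,Ms,Vs=cam("scene");print(orange(S),orange(T))
E
```

```text
2.15 [472.767398   -80.821068   214.40782134] [ 3.14108826e+00 -6.23122677e-04  3.07760643e+00] along -49.92954499485912 lat 477.0752326228973 0.9972461039805439
(2.15, [np.float64(-246.2), 710, np.float64(-253.4), 567])
(array([194.98870056, 297.31073446]), np.int32(708)) (array([462.15614035, 223.91754386]), np.int32(570))
```

Call:
step_arm:
  moves:
    - {"tx":0,"ty":-1,"tz":40,"roll":0}
    - {"tx":0,"ty":-1,"tz":75,"roll":0}
    - {"tx":0,"ty":-1,"tz":100,"roll":0}
    - {"tx":0,"ty":-1,"tz":111,"roll":0}
    - {"tx":0,"ty":-1,"tz":111,"roll":0}

```text
t: 2.77
eef_pos: [471.8, -81.8, 101.5]
tcp_rot: [3.14, -0.004, 3.078]
ft_force: [0.2, 0.1, 0.6]
opening: 1.0
grip_force: 0.0
```

Call:
step_arm:
  grip: 20
  moves:
    - {"tx":0,"ty":0,"tz":0,"roll":0}
    - {"tx":0,"ty":0,"tz":0,"roll":0}
    - {"tx":0,"ty":0,"tz":0,"roll":0}
    - {"tx":0,"ty":0,"tz":0,"roll":0}
    - {"tx":0,"ty":0,"tz":0,"roll":0}
    - {"tx":0,"ty":0,"tz":0,"roll":0}
    - {"tx":0,"ty":0,"tz":0,"roll":0}
    - {"tx":0,"ty":0,"tz":0,"roll":0}

```text
t: 3.43
eef_pos: [472.8, -83.1, 103.8]
tcp_rot: [3.142, 0.0, 3.077]
ft_force: [0.7, 0.2, -0.6]
opening: 0.496
grip_force: 0.0
```

```bash
python3 - <<'E'
from h import *
s=env.state(); p=s['eef_pos']; print(s['t'],p,"along",p@u,"lat",p@n, s['opening']*95.1,s['grip_force'],s['ft_force'])
print(carr())
E
```

```text
3.4333 [472.84470374 -83.1169504  103.75969295] along -52.215810752298324 lat 477.30161611297154 47.170922965506406 0.0 [ 0.67346525  0.24431317 -0.64136421]
(3.4333, [np.float64(-246.2), 709, np.float64(-253.2), 571])
```

Call:
step_arm:
  moves:
    - {"tx":0,"ty":0,"tz":0,"roll":0}
    - {"tx":0,"ty":0,"tz":0,"roll":0}
    - {"tx":0,"ty":0,"tz":0,"roll":0}
    - {"tx":0,"ty":0,"tz":0,"roll":0}
    - {"tx":0,"ty":0,"tz":0,"roll":0}
    - {"tx":0,"ty":0,"tz":0,"roll":0}

```text
t: 4.03
eef_pos: [472.8, -83.0, 103.6]
tcp_rot: [3.141, 0.0, 3.077]
ft_force: [0.0, -0.6, 0.2]
opening: 0.311
grip_force: 30.0
```

Call:
step_arm:
  moves:
    - {"tx":0,"ty":5,"tz":0,"roll":0}
    - {"tx":0,"ty":15,"tz":0,"roll":0}
    - {"tx":0,"ty":30,"tz":0,"roll":0}
    - {"tx":0,"ty":45,"tz":0,"roll":0}
    - {"tx":0,"ty":60,"tz":0,"roll":0}
    - {"tx":0,"ty":75,"tz":0,"roll":0}
    - {"tx":0,"ty":90,"tz":0,"roll":0}
    - {"tx":0,"ty":103,"tz":0,"roll":0}
    - {"tx":0,"ty":113,"tz":0,"roll":0}
    - {"tx":0,"ty":120,"tz":0,"roll":0}
    - {"tx":0,"ty":120,"tz":0,"roll":0}

```text
t: 4.95
eef_pos: [480.9, 37.9, 103.6]
tcp_rot: [3.141, 0.001, 3.078]
ft_force: [3.6, -1.1, -2.5]
opening: 0.311
grip_force: 30.0
```

```bash
python3 - <<'E'
from h import *
s=env.state(); p=s['eef_pos']; print(s['t'],p,"along",p@u,"lat",p@n, s['opening']*95.1,s['grip_force'],s['ft_force'])
print(carr())
S,M,V=cam("scene");cv2.imwrite("pics/s2.png",S)
E
```

```text
4.95 [480.88507714  37.8739521  103.61976139] along 69.05573420828571 lat 477.4615000944557 29.622655579257522 29.999721944332123 [ 3.62838474 -1.08775241 -2.53258669]
(4.95, [np.float64(-244.3), 703, np.float64(-251.4), 561])
```

View pics/s2.png

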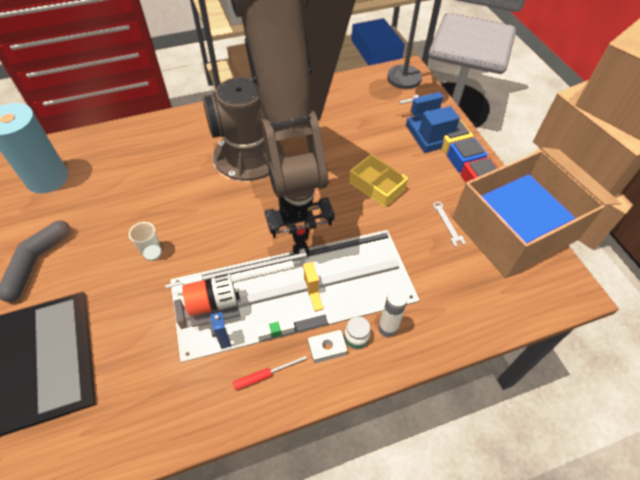

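The handle is gripped (opening 29.6 mm, 30 N). The picture shows the fingers around the post at (302,235) with the carriage still parked. The spring is at about 118 mm, so I'll approach catch release gently.

Call:
step_arm:
  moves:
    - {"tx":0,"ty":4,"tz":0,"roll":0}
    - {"tx":0,"ty":8,"tz":0,"roll":0}
    - {"tx":0,"ty":12,"tz":0,"roll":0}
    - {"tx":0,"ty":12,"tz":0,"roll":0}

```text
t: 5.43
eef_pos: [481.6, 49.1, 103.6]
tcp_rot: [3.141, 0.0, 3.077]
ft_force: [4.4, -1.7, -2.8]
opening: 0.31
grip_force: 30.0
```

```bash
cat > m.py <<'E'
from h import *
s=env.state(); p=s['eef_pos']; t,o=carr(); L="%.3f %.1f %.1f %.1f"%(t,p@u+51.2,o[0]+246.2,o[2]+253.3)
print(L,o,round(float(p@n),1)); open("log","a").write(L+"\n")
E
python3 m.py
```

```text
5.433 131.5 2.0 1.9 [np.float64(-244.2), 702, np.float64(-251.4), 562] 477.4
```

Call:
step_arm:
  moves:
    - {"tx":0,"ty":4,"tz":0,"roll":0}
    - {"tx":0,"ty":8,"tz":0,"roll":0}
    - {"tx":0,"ty":8,"tz":0,"roll":0}
    - {"tx":0,"ty":8,"tz":0,"roll":0}

```text
t: 5.87
eef_pos: [482.1, 56.7, 103.6]
tcp_rot: [3.142, 0.0, 3.077]
ft_force: [5.3, -2.0, -4.3]
opening: 0.312
grip_force: 30.0
```

```bash
python3 m.py
```

```text
5.867 139.1 2.1 1.9 [np.float64(-244.1), 702, np.float64(-251.4), 562] 477.4
```

Call:
step_arm:
  moves:
    - {"tx":0,"ty":4,"tz":0,"roll":0}
    - {"tx":0,"ty":8,"tz":0,"roll":0}
    - {"tx":0,"ty":8,"tz":0,"roll":0}
    - {"tx":0,"ty":8,"tz":0,"roll":0}

```text
t: 6.3
eef_pos: [482.6, 64.6, 103.6]
tcp_rot: [3.142, 0.001, 3.077]
ft_force: [5.3, -2.0, -4.1]
opening: 0.31
grip_force: 30.0
```

```bash
python3 m.py
```

```text
6.300 147.1 2.1 1.9 [np.float64(-244.1), 702, np.float64(-251.4), 562] 477.5
```

Call:
step_arm:
  moves:
    - {"tx":0,"ty":4,"tz":0,"roll":0}
    - {"tx":0,"ty":7,"tz":0,"roll":0}
    - {"tx":0,"ty":7,"tz":0,"roll":0}
    - {"tx":0,"ty":7,"tz":0,"roll":0}

```text
t: 6.73
eef_pos: [483.1, 71.6, 103.7]
tcp_rot: [3.142, 0.001, 3.077]
ft_force: [5.8, -1.7, -4.1]
opening: 0.314
grip_force: 30.0
```

```bash
python3 m.py
```

```text
6.733 154.1 2.2 2.0 [np.float64(-244.0), 701, np.float64(-251.3), 561] 477.5
```

Call:
step_arm:
  moves:
    - {"tx":0,"ty":4,"tz":0,"roll":0}
    - {"tx":0,"ty":7,"tz":0,"roll":0}
    - {"tx":0,"ty":7,"tz":0,"roll":0}
    - {"tx":0,"ty":7,"tz":0,"roll":0}

```text
t: 7.17
eef_pos: [483.5, 78.6, 103.6]
tcp_rot: [3.142, 0.001, 3.077]
ft_force: [5.4, -1.3, -5.0]
opening: 0.314
grip_force: 30.0
```

```bash
python3 m.py
```

```text
7.167 161.1 8.5 10.9 [np.float64(-237.7), 698, np.float64(-242.4), 564] 477.5
```

Call:
step_arm:
  moves:
    - {"tx":0,"ty":0,"tz":0,"roll":0}
    - {"tx":0,"ty":-6,"tz":0,"roll":0}
    - {"tx":0,"ty":-16,"tz":0,"roll":0}

```text
t: 7.52
eef_pos: [482.5, 62.8, 103.7]
tcp_rot: [3.141, 0.001, 3.078]
ft_force: [4.8, -0.7, -5.4]
opening: 0.312
grip_force: 30.0
```

```bash
python3 m.py
```

```text
7.517 145.2 55.1 65.5 [np.float64(-191.1), 694, np.float64(-187.8), 548] 477.5
```

```bash
cat > plan.py <<'E'
# usage: plan.py nrows ; fits s0,v0 (at T0),m to log, then plans handle targets; stores plan in hist
import sys,json,os,numpy as np
from scipy.optimize import least_squares
T0,D=7.517,149.; N=int(sys.argv[1]); dt=1/240
hist=json.load(open("hist")) if os.path.exists("hist") else [[T0,145.2],[7.617,145.2]]
L=np.array([list(map(float,l.split())) for l in open("log")]); L=L[L[:,0]>=T0-.01]
ht=np.array(hist); H=lambda t:np.interp(t,ht[:,0],ht[:,1])
def sim(p,tend,out):
    s,v,m=p; t=T0; r=[]; out=list(out)
    ts=[];ss=[];vs=[]
    while t<=tend+.1:
        ts.append(t);ss.append(s);vs.append(v)
        v+=dt*((8*(H(t)-s)-.1*v-.08*v-10*np.sign(v))/m); s+=dt*v; t+=dt   # mm units, N*1e-3
    return np.interp(out,ts,ss),np.interp(out,ts,vs)
tm=np.r_[L[:,0],L[:,0]+.05]; y=np.r_[L[:,2],L[:,3]]; te=L[-1,0]+.1
f=lambda p:np.r_[(sim(p,te,tm)[0]-y)/np.where(tm<te-2.5,3,1.),(p[2]-2.5)/.4,(p[1]-200)/30]
p=least_squares(f,[55,200,2.5],bounds=([40,50,1.7],[70,400,3.3])).x
(s,),(v,)=sim(p,te,[te]); m=p[2]; print("fit",p.round(2),"now t %.3f s %.1f v %.1f"%(te,s,v),"resid",f(p)[:-2].round(1)[-6:])
h=h0=float(H(te)); wn=2.2; rows=[]; hist=[x for x in hist if x[0]<=te]+[[te,h0]]
for i in range(N):
    sp=s+v/24; tgt=sp+m/8*(wn**2*(D-sp)-2*1.0*wn*v)
    hn=h+np.clip(tgt-h,-40,40); hn=h0+round(hn-h0)
    for k in range(20):
        hh=h+(hn-h)*(k+1)/20; v+=dt*((8*(hh-s)-.18*v-10*np.sign(v))/m); s+=dt*v
    h=hn; te+=1/12; hist.append([te,h]); rows.append(round(h-h0)); print(" %d: s %.1f v %.1f h %.1f"%(i,s,v,h))
print("ty",rows); json.dump(hist,open("hist","w"))
E
python3 plan.py 5
```

```text
fit [ 55.11 200.51   2.5 ] now t 7.617 s 76.5 v 224.2 resid [ 0. -0.]
 0: s 95.6 v 232.8 h 105.2
 1: s 114.8 v 225.6 h 65.2
 2: s 132.7 v 202.8 h 25.2
 3: s 148.1 v 165.1 h -14.8
 4: s 159.7 v 113.3 h -54.8
ty [-40, -80, -120, -160, -200]
```

Forty millimetres per row limits the braking, so I'll brake hard and keep the stretch just short of the -160 mm end. That end also limits the travel if the mass is high.

Call:
step_arm:
  moves:
    - {"tx":0,"ty":-41,"tz":0,"roll":0}
    - {"tx":0,"ty":-82,"tz":0,"roll":0}
    - {"tx":0,"ty":-123,"tz":0,"roll":0}
    - {"tx":0,"ty":-151,"tz":0,"roll":0}
    - {"tx":0,"ty":-140,"tz":0,"roll":0}
    - {"tx":0,"ty":-132,"tz":0,"roll":0}

```text
t: 8.12
eef_pos: [473.7, -69.7, 103.6]
tcp_rot: [3.141, 0.0, 3.073]
ft_force: [4.7, 0.8, -3.9]
opening: 0.312
grip_force: 30.0
```

```bash
python3 m.py; python3 - <<'E'
import json
b=145.2;h=[[7.517,b],[7.617,b]]+[[7.617+(i+1)/12,b+d] for i,d in enumerate([-41,-82,-123,-151,-140,-132])]
json.dump(h,open("hist","w"))
E
python3 plan.py 4
```

```text
8.117 12.4 139.5 132.0 [np.float64(-106.7), 676, np.float64(-121.3), 456] 477.3
fit [ 56.83 134.01   1.7 ] now t 8.217 s 133.6 v -53.3 resid [ 1.7 -3.3 -1.4  3.6]
 0: s 127.4 v -90.1 h 53.2
 1: s 118.9 v -108.1 h 93.2
 2: s 109.9 v -106.8 h 133.2
 3: s 101.7 v -86.4 h 173.2
ty [40, 80, 120, 160]
```

The top view is now partly hidden (area 456), so I'll measure with the scene camera only.

Call:
step_arm:
  moves:
    - {"tx":0,"ty":40,"tz":0,"roll":0}
    - {"tx":0,"ty":80,"tz":0,"roll":0}
    - {"tx":0,"ty":115,"tz":0,"roll":0}

```text
t: 8.47
eef_pos: [481.5, 48.9, 103.7]
tcp_rot: [3.141, 0.002, 3.077]
ft_force: [14.0, -1.9, -10.1]
opening: 0.314
grip_force: 30.0
```

```bash
cat > m.py <<'E'
from h import *
s=env.state(); p=s['eef_pos']; t=s['t']; v=[]
for i in(0,1):
    I,M,V=cam("scene");c,A=orange(I); v.append(along(M,V,c,587,110)+246.2)
L="%.3f %.1f %.1f %.1f"%(t,p@u+51.2,*v)
print(L,A,round(float(p@n),1)); open("log","a").write(L+"\n")
E
python3 m.py
python3 - <<'E'
import json
h=json.load(open("hist"));h=[x for x in h if x[0]<8.2]+[[8.217,13.2]]+[[8.217+(i+1)/12,13.2+d] for i,d in enumerate([40,80,115])]
json.dump(h,open("hist","w"))
E
sed -i '/^tm=/s/$/\nk=~((tm>8.16)\&(tm<8.18)); tm=tm[k]; y=y[k]/' plan.py
python3 plan.py 4
```

```text
8.467 131.3 77.3 68.4 694 477.4
fit [66.56 86.64  1.7 ] now t 8.567 s 77.9 v -82.1 resid [ 11.5 -21.   10.    5.9  13.9]
 0: s 72.3 v -51.9 h 168.2
 1: s 69.8 v -6.4 h 200.2
 2: s 71.3 v 35.9 h 160.2
 3: s 75.5 v 60.9 h 120.2
ty [40, 72, 32, -8]
```

It bounced off the stroke end and is now moving back. I'll replace the control law with a proper MPC that has slew and stretch limits.

```bash
cat > plan.py <<'E'
# usage: plan.py nrows T0 s0 v0 ; fit (s0,v0,m) to log since T0, constrained MPC over 30 rows
import sys,json,numpy as np
from scipy.optimize import least_squares,minimize
N=int(sys.argv[1]); T0,a0,b0=map(float,sys.argv[2:5]); D=149.; dt=1/240; SV=float(sys.argv[5]) if len(sys.argv)>5 else 20
hist=json.load(open("hist")); L=np.array([list(map(float,l.split())) for l in open("log")]); L=L[L[:,0]>=T0-.01]
ht=np.array(hist); H=lambda t:np.interp(t-.02,ht[:,0],ht[:,1])
acc=lambda h,s,v,m:(8*(h-s)-.18*v-10*np.tanh(v/2))/m
def sim(p,tend,out):
    s,v,m=p; t=T0; R=[]
    while t<=tend+.05:
        R.append((t,s,v)); v+=dt*acc(H(t),s,v,m); s+=dt*v; t+=dt
    R=np.array(R); return np.interp(out,R[:,0],R[:,1]),np.interp(out,R[:,0],R[:,2])
tm=np.r_[L[:,0],L[:,0]+.05]; y=np.r_[L[:,2],L[:,3]]; te=L[-1,0]+.1
f=lambda p:np.r_[(sim(p,te,tm)[0]-y),(p[0]-a0)/2,(p[1]-b0)/SV,(p[2]-2.5)/.4]
p=least_squares(f,[a0,b0,2.5],bounds=([-5,-400,1.7],[200,400,3.3])).x
(s,),(v,)=sim(p,te,[te]); m=p[2]; print("fit",p.round(2),"now t %.3f s %.1f v %.1f"%(te,s,v),"resid",f(p)[:-3].round(1))
h0=float(ht[-1,1]); K=30
def roll(x,s=s,v=v,full=False):
    h=np.r_[h0,h0+np.cumsum(x)]; o=[]
    for i in range(K):
        for k in range(4):
            hh=h[i]+(h[i+1]-h[i])*(k+.25)/4; v+=acc(hh,s,v,m)/48; s+=v/48
        o.append((s,v,h[i+1]-s))
    return np.array(o)
def cost(x):
    o=roll(x); w=np.linspace(.1,1,K)**3; E=o[:,2]
    return (w*(((o[:,0]-D)/10)**2+(o[:,1]/15)**2+(E/20)**2)).sum()+((np.clip(abs(E)-120,0,None)/5)**2).sum()+.3*((x/30)**2).sum()+.1*((np.diff(x)/10)**2).sum()+(np.clip(o[:,0]-D-8,0,None)**2).sum()
r=minimize(cost,np.zeros(K),bounds=[(-38,38)]*K,method="L-BFGS-B",options=dict(maxfun=20000)); o=roll(r.x)
rows=np.round(np.cumsum(r.x)).astype(int)[:N]; print("cost",r.fun,"end",o[-1].round(1)); print(o[:N+4:2].round(0).tolist()); print("h0",h0,"ty",rows.tolist())
json.dump(hist+[[te,h0]]+[[te+(i+1)/12,h0+float(d)] for i,d in enumerate(rows)],open("hist","w"))
E
time python3 plan.py 4 8.467 77.3 -178
```

```text
fit [  77.23 -179.72    2.5 ] now t 8.567 s 60.3 v -159.5 resid [-0.1  0.1]
cost 130.03578670201895 end [144.2   3.1  -0.7]
[[48.0, -137.0, 110.0], [31.0, -70.0, 124.0], [26.0, -3.0, 123.0], [31.0, 61.0, 122.0]]
h0 120.19999999999999 ty [38, 43, 36, 31]
real	0m2.629s
user	0m6.564s
sys	0m0.071s
```

```bash
echo '[[8.4,100.2],[8.467,128.2],[8.567,128.2]]'>hist; python3 plan.py 4 8.467 77.3 -178
```

```text
fit [  77.23 -179.72    2.5 ] now t 8.567 s 60.3 v -159.5 resid [-0.1  0.1]
cost 125.08445741853893 end [144.3   3.   -0.7]
[[48.0, -134.0, 118.0], [32.0, -67.0, 124.0], [27.0, -0.0, 123.0], [33.0, 64.0, 121.0]]
h0 128.2 ty [38, 36, 28, 23]
```

Call:
step_arm:
  moves:
    - {"tx":0,"ty":38,"tz":0,"roll":0}
    - {"tx":0,"ty":36,"tz":0,"roll":0}
    - {"tx":0,"ty":28,"tz":0,"roll":0}
    - {"tx":0,"ty":23,"tz":0,"roll":0}

```text
t: 8.9
eef_pos: [483.0, 70.9, 103.6]
tcp_rot: [3.141, 0.002, 3.08]
ft_force: [8.7, -1.6, -7.2]
opening: 0.315
grip_force: 30.0
```

```bash
python3 m.py; python3 plan.py 4 8.467 77.3 -178
```

```text
8.900 153.4 28.6 28.1 696 477.5
fit [  77.18 -177.43    2.41] now t 9.000 s 28.2 v 14.3 resid [-0.1  0.1  0.2 -0.1]
cost 30.161498410468663 end [ 1.48e+02  5.00e-01 -1.00e-01]
[[31.0, 48.0, 121.0], [45.0, 110.0, 101.0], [67.0, 146.0, 29.0], [92.0, 141.0, -41.0]]
h0 151.2 ty [1, 4, -6, -27]
```

The model fits to 0.2 mm with a mass of about 2.4 kg, so I'll follow the plan.

Call:
step_arm:
  moves:
    - {"tx":0,"ty":1,"tz":0,"roll":0}
    - {"tx":0,"ty":4,"tz":0,"roll":0}
    - {"tx":0,"ty":-6,"tz":0,"roll":0}
    - {"tx":0,"ty":-27,"tz":0,"roll":0}

```text
t: 9.33
eef_pos: [481.3, 44.5, 103.6]
tcp_rot: [3.141, 0.002, 3.081]
ft_force: [8.7, -1.9, -5.7]
opening: 0.31
grip_force: 30.0
```

```bash
python3 m.py; python3 plan.py 4 8.467 77.3 -178
```

```text
9.333 126.9 56.8 64.1 699 477.4
fit [  77.21 -180.09    2.33] now t 9.433 s 71.9 v 160.2 resid [-0.1  0.1 -0.   0.1 -0.   0. ]
cost 6.177321362947962 end [149.   0.  -0.]
[[86.0, 168.0, 1.0], [112.0, 144.0, -73.0], [131.0, 94.0, -90.0], [142.0, 46.0, -66.0]]
h0 124.19999999999999 ty [-38, -67, -85, -89]
```

Call:
step_arm:
  moves:
    - {"tx":0,"ty":-38,"tz":0,"roll":0}
    - {"tx":0,"ty":-67,"tz":0,"roll":0}
    - {"tx":0,"ty":-85,"tz":0,"roll":0}
    - {"tx":0,"ty":-89,"tz":0,"roll":0}

```text
t: 9.77
eef_pos: [475.2, -47.4, 103.6]
tcp_rot: [3.141, 0.0, 3.077]
ft_force: [5.3, 1.1, -4.2]
opening: 0.315
grip_force: 30.0
```

```bash
python3 m.py; python3 plan.py 4 8.467 77.3 -178
```

```text
9.767 34.8 123.4 129.3 674 477.3
fit [  77.17 -179.33    2.34] now t 9.867 s 134.2 v 89.7 resid [-0.1  0.2 -0.2  0.2  0.1  0.1 -0.2 -0. ]
cost 0.8889131322516992 end [149.   0.  -0.]
[[140.0, 63.0, -82.0], [147.0, 25.0, -47.0], [149.0, 5.0, -19.0], [149.0, -2.0, -3.0]]
h0 35.19999999999999 ty [23, 45, 65, 81]
```

Call:
step_arm:
  moves:
    - {"tx":0,"ty":23,"tz":0,"roll":0}
    - {"tx":0,"ty":45,"tz":0,"roll":0}
    - {"tx":0,"ty":65,"tz":0,"roll":0}
    - {"tx":0,"ty":81,"tz":0,"roll":0}

```text
t: 10.2
eef_pos: [480.8, 36.8, 103.6]
tcp_rot: [3.141, 0.002, 3.079]
ft_force: [10.0, -1.2, -9.1]
opening: 0.316
grip_force: 30.0
```

```bash
python3 m.py; python3 plan.py 4 8.467 77.3 -178
```

```text
10.200 119.2 150.9 151.8 672 477.4
fit [  76.82 -182.17    2.32] now t 10.300 s 149.2 v -5.1 resid [-0.5 -0.8 -0.4  1.2 -1.7 -0.4 -0.9 -0.3  1.1 -2.5]
cost 0.4303480988142579 end [148.9   0.   -0. ]
[[148.0, -12.0, -15.0], [146.0, -12.0, 10.0], [145.0, -3.0, 15.0], [145.0, 4.0, 9.0]]
h0 116.19999999999999 ty [18, 31, 40, 44]
```

```bash
echo '[[10.1,102],[10.2,118],[10.3,118]]'>hist; python3 plan.py 4 10.2 151 8 10
```

```text
fit [151.17   9.55   2.5 ] now t 10.300 s 151.5 v -1.6 resid [ 0.3 -0.3]
cost 0.2622597020515059 end [148.9   0.   -0. ]
[[151.0, -8.0, -18.0], [149.0, -12.0, 4.0], [148.0, -7.0, 11.0], [147.0, -0.0, 9.0]]
h0 118.0 ty [15, 26, 35, 39]
```

Call:
step_arm:
  moves:
    - {"tx":0,"ty":15,"tz":0,"roll":0}
    - {"tx":0,"ty":26,"tz":0,"roll":0}
    - {"tx":0,"ty":35,"tz":0,"roll":0}
    - {"tx":0,"ty":39,"tz":0,"roll":0}

```text
t: 10.63
eef_pos: [483.4, 75.5, 103.6]
tcp_rot: [3.141, 0.002, 3.079]
ft_force: [8.7, -0.6, -7.0]
opening: 0.312
grip_force: 30.0
```

```bash
python3 m.py; python3 plan.py 5 10.2 151 8 10; python3 - <<'E'
from h import *
T,M,V=cam("top");S,Ms,Vs=cam("scene")
cv2.imwrite("pics/s3.png",np.hstack([cv2.resize(S[270:345,220:320],(400,300),interpolation=3),cv2.resize(T[170:245,340:440],(400,300),interpolation=3)]))
E
```

```text
10.633 158.0 154.2 154.4 673 477.5
fit [150.97  25.22   2.71] now t 10.733 s 154.1 v 0.4 resid [ 0.1 -0.1  0.3 -0.3]
cost 0.1108297176849548 end [149.1  -0.    0. ]
[[154.0, 0.0, -2.0], [154.0, -2.0, -8.0], [153.0, -5.0, -6.0], [152.0, -6.0, -2.0], [151.0, -6.0, 1.0]]
h0 157.0 ty [-5, -9, -11, -11, -10]
```

View pics/s3.png

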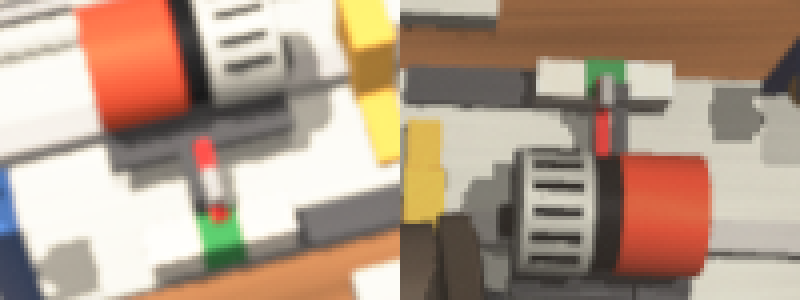

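The crops show the red tip over the middle of the green band: scene crop (218,212) against the band at about 220, and the top crop agrees. The true mark is therefore about 154 mm of travel, and the carriage is almost still. I'll ease the stretch and watch.

Call:
step_arm:
  moves:
    - {"tx":0,"ty":-2,"tz":0,"roll":0}
    - {"tx":0,"ty":-3,"tz":0,"roll":0}
    - {"tx":0,"ty":-3,"tz":0,"roll":0}
    - {"tx":0,"ty":-3,"tz":0,"roll":0}
    - {"tx":0,"ty":-3,"tz":0,"roll":0}
    - {"tx":0,"ty":-3,"tz":0,"roll":0}

```text
t: 11.33
eef_pos: [483.1, 71.6, 103.6]
tcp_rot: [3.141, 0.002, 3.079]
ft_force: [8.7, 0.3, -7.7]
opening: 0.312
grip_force: 30.0
```

```bash
python3 m.py
```

```text
11.333 154.0 159.7 160.0 675 477.5
```

Call:
step_arm:
  moves:
    - {"tx":0,"ty":0,"tz":0,"roll":0}
    - {"tx":0,"ty":0,"tz":0,"roll":0}
    - {"tx":0,"ty":0,"tz":0,"roll":0}
    - {"tx":0,"ty":0,"tz":0,"roll":0}

```text
t: 11.77
eef_pos: [483.1, 71.6, 103.6]
tcp_rot: [3.141, 0.002, 3.079]
ft_force: [8.9, -0.9, -7.7]
opening: 0.311
grip_force: 30.0
```

```bash
python3 m.py; echo '[[10.633,157],[10.833,157],[10.92,155],[11,154],[11.867,154]]'>hist; sed -i 's/D=149./D=154./' plan.py; python3 plan.py 5 10.633 154.3 5 10
```

```text
11.767 154.1 161.4 161.5 678 477.5
fit [153.58  11.83   2.89] now t 11.867 s 160.2 v -5.2 resid [-0.6  0.9 -0.8 -0.2  0.8 -1.1]
cost 0.04713148307261935 end [154.  -0.   0.]
[[160.0, -6.0, -5.0], [159.0, -7.0, -3.0], [157.0, -7.0, 1.0], [156.0, -6.0, 2.0], [155.0, -4.0, 3.0]]
h0 154.0 ty [0, 1, 2, 3, 4]
```

```bash
for b in 2 4 6; do echo "[[10.633,$((157+b))],[10.833,$((157+b))],[10.92,$((155+b))],[11,$((154+b))],[11.867,$((154+b))]]">hist; python3 plan.py 5 10.633 154.3 5 10; done
```

```text
fit [153.84   8.58   2.66] now t 11.867 s 160.8 v -2.6 resid [-0.4  0.5 -0.4 -0.1  0.4 -0.6]
cost 0.08604033026098055 end [154.1  -0.    0. ]
[[161.0, -4.0, -6.0], [160.0, -6.0, -6.0], [158.0, -8.0, -2.0], [157.0, -8.0, 1.0], [156.0, -6.0, 3.0]]
h0 156.0 ty [-2, -3, -3, -1, 0]
fit [154.23   4.62   2.49] now t 11.867 s 161.6 v 0.1 resid [ 0.  -0.1  0.1  0.1 -0.   0. ]
cost 0.15305699090869007 end [154.1  -0.    0. ]
[[162.0, -1.0, -7.0], [161.0, -5.0, -10.0], [160.0, -9.0, -5.0], [158.0, -9.0, 0.0], [157.0, -8.0, 3.0]]
h0 158.0 ty [-4, -6, -7, -6, -4]
fit [154.74   0.46   2.56] now t 11.867 s 162.6 v 4.3 resid [ 0.5 -0.7  0.7  0.4 -0.6  0.8]
cost 1.6210099730911622 end [154.  -0.   0.]
[[163.0, 1.0, -19.0], [162.0, -9.0, -19.0], [160.0, -14.0, -4.0], [158.0, -13.0, 6.0], [156.0, -8.0, 8.0]]
h0 160.0 ty [-16, -20, -17, -10, -4]
```

A handle offset of +4 mm fits to within 0.1 mm, so I'll use it and plan 10 rows.

```bash
echo "[[10.633,161],[10.833,161],[10.92,159],[11,158],[11.867,158]]">hist; python3 plan.py 10 10.633 154.3 5 10
```

```text
fit [154.23   4.62   2.49] now t 11.867 s 161.6 v 0.1 resid [ 0.  -0.1  0.1  0.1 -0.   0. ]
cost 0.15305699090869007 end [154.1  -0.    0. ]
[[162.0, -1.0, -7.0], [161.0, -5.0, -10.0], [160.0, -9.0, -5.0], [158.0, -9.0, 0.0], [157.0, -8.0, 3.0], [156.0, -5.0, 3.0], [155.0, -3.0, 2.0]]
h0 158.0 ty [-4, -6, -7, -6, -4, -1, 0, 2, 2, 2]
```

Call:
step_arm:
  moves:
    - {"tx":0,"ty":-4,"tz":0,"roll":0}
    - {"tx":0,"ty":-6,"tz":0,"roll":0}
    - {"tx":0,"ty":-7,"tz":0,"roll":0}
    - {"tx":0,"ty":-6,"tz":0,"roll":0}
    - {"tx":0,"ty":-4,"tz":0,"roll":0}
    - {"tx":0,"ty":-1,"tz":0,"roll":0}
    - {"tx":0,"ty":0,"tz":0,"roll":0}
    - {"tx":0,"ty":2,"tz":0,"roll":0}
    - {"tx":0,"ty":2,"tz":0,"roll":0}
    - {"tx":0,"ty":2,"tz":0,"roll":0}

```text
t: 12.7
eef_pos: [483.3, 73.7, 103.6]
tcp_rot: [3.141, 0.002, 3.079]
ft_force: [8.6, -1.2, -8.2]
opening: 0.31
grip_force: 30.0
```

```bash
python3 m.py; python3 plan.py 10 10.633 154.3 5 10
```

```text
12.700 156.1 156.1 155.7 677 477.5
fit [154.23   4.62   2.48] now t 12.800 s 155.5 v -4.9 resid [ 0.  -0.1  0.1 -0.   0.1 -0.   0.   0. ]
cost 0.0040186124237256435 end [154.  -0.   0.]
[[155.0, -4.0, 3.0], [155.0, -2.0, 1.0], [155.0, -1.0, 0.0], [154.0, -1.0, -0.0], [154.0, -1.0, -0.0], [154.0, -0.0, 0.0], [154.0, -0.0, 0.0]]
h0 160.0 ty [-2, -3, -4, -5, -5, -6, -6, -6, -6, -6]
```

Call:
step_arm:
  moves:
    - {"tx":0,"ty":-2,"tz":0,"roll":0}
    - {"tx":0,"ty":-3,"tz":0,"roll":0}
    - {"tx":0,"ty":-4,"tz":0,"roll":0}
    - {"tx":0,"ty":-5,"tz":0,"roll":0}
    - {"tx":0,"ty":-5,"tz":0,"roll":0}
    - {"tx":0,"ty":-6,"tz":0,"roll":0}
    - {"tx":0,"ty":-6,"tz":0,"roll":0}
    - {"tx":0,"ty":-6,"tz":0,"roll":0}
    - {"tx":0,"ty":-6,"tz":0,"roll":0}
    - {"tx":0,"ty":-6,"tz":0,"roll":0}

```text
t: 13.63
eef_pos: [482.9, 67.6, 103.6]
tcp_rot: [3.141, 0.002, 3.079]
ft_force: [8.1, -1.2, -7.7]
opening: 0.311
grip_force: 30.0
```

```bash
python3 m.py; python3 plan.py 12 10.633 154.3 5 10
```

```text
13.633 150.0 154.8 154.8 671 477.5
fit [154.29   4.32   2.46] now t 13.733 s 154.3 v -0.6 resid [ 0.1 -0.2 -0.1 -0.1 -0.4  0.1 -0.2 -0.1  0.  -0.4]
cost 6.141234200508534e-05 end [154.  -0.  -0.]
[[154.0, -1.0, -0.0], [154.0, -0.0, -0.0], [154.0, -0.0, 0.0], [154.0, -0.0, 0.0], [154.0, -0.0, 0.0], [154.0, -0.0, 0.0], [154.0, -0.0, 0.0], [154.0, -0.0, 0.0]]
h0 154.0 ty [0, 0, 0, 0, 0, 0, 0, 0, 0, 0, 0, 0]
```

At rest at 154.8 mm. I'll hold for three seconds.

Call:
step_arm:
  moves:
    - {"tx":0,"ty":0,"tz":0,"roll":0}
    - {"tx":0,"ty":0,"tz":0,"roll":0}
    - {"tx":0,"ty":0,"tz":0,"roll":0}
    - {"tx":0,"ty":0,"tz":0,"roll":0}
    - {"tx":0,"ty":0,"tz":0,"roll":0}
    - {"tx":0,"ty":0,"tz":0,"roll":0}
    - {"tx":0,"ty":0,"tz":0,"roll":0}
    - {"tx":0,"ty":0,"tz":0,"roll":0}
    - {"tx":0,"ty":0,"tz":0,"roll":0}
    - {"tx":0,"ty":0,"tz":0,"roll":0}
    - {"tx":0,"ty":0,"tz":0,"roll":0}
    - {"tx":0,"ty":0,"tz":0,"roll":0}

```text
t: 14.73
eef_pos: [482.8, 67.6, 103.6]
tcp_rot: [3.141, 0.002, 3.079]
ft_force: [8.8, 0.5, -7.4]
opening: 0.311
grip_force: 30.0
```

Call:
step_arm:
  moves:
    - {"tx":0,"ty":0,"tz":0,"roll":0}
    - {"tx":0,"ty":0,"tz":0,"roll":0}
    - {"tx":0,"ty":0,"tz":0,"roll":0}
    - {"tx":0,"ty":0,"tz":0,"roll":0}
    - {"tx":0,"ty":0,"tz":0,"roll":0}
    - {"tx":0,"ty":0,"tz":0,"roll":0}
    - {"tx":0,"ty":0,"tz":0,"roll":0}
    - {"tx":0,"ty":0,"tz":0,"roll":0}
    - {"tx":0,"ty":0,"tz":0,"roll":0}
    - {"tx":0,"ty":0,"tz":0,"roll":0}
    - {"tx":0,"ty":0,"tz":0,"roll":0}
    - {"tx":0,"ty":0,"tz":0,"roll":0}

```text
t: 15.73
eef_pos: [482.9, 67.6, 103.7]
tcp_rot: [3.141, 0.002, 3.079]
ft_force: [9.1, -0.6, -7.1]
opening: 0.312
grip_force: 30.0
```

```bash
python3 m.py
```

```text
15.733 150.0 154.8 154.8 670 477.5
```

Call:
step_arm:
  moves:
    - {"tx":0,"ty":0,"tz":0,"roll":0}
    - {"tx":0,"ty":0,"tz":0,"roll":0}
    - {"tx":0,"ty":0,"tz":0,"roll":0}
    - {"tx":0,"ty":0,"tz":0,"roll":0}
    - {"tx":0,"ty":0,"tz":0,"roll":0}
    - {"tx":0,"ty":0,"tz":0,"roll":0}
    - {"tx":0,"ty":0,"tz":0,"roll":0}
    - {"tx":0,"ty":0,"tz":0,"roll":0}
    - {"tx":0,"ty":0,"tz":0,"roll":0}
    - {"tx":0,"ty":0,"tz":0,"roll":0}
    - {"tx":0,"ty":0,"tz":0,"roll":0}
    - {"tx":0,"ty":0,"tz":0,"roll":0}

```text
t: 16.83
eef_pos: [482.8, 67.6, 103.6]
tcp_rot: [3.141, 0.002, 3.079]
ft_force: [7.9, -1.2, -6.5]
opening: 0.311
grip_force: 30.0
```

```bash
python3 m.py; python3 - <<'E'
from h import *
T,M,V=cam("top");S,Ms,Vs=cam("scene")
cv2.imwrite("pics/s4.png",np.hstack([cv2.resize(S[270:345,220:320],(400,300),interpolation=3),cv2.resize(T[170:245,340:440],(400,300),interpolation=3)]))
E
```

```text
16.833 150.0 154.8 154.8 672 477.5
```

View pics/s4.png

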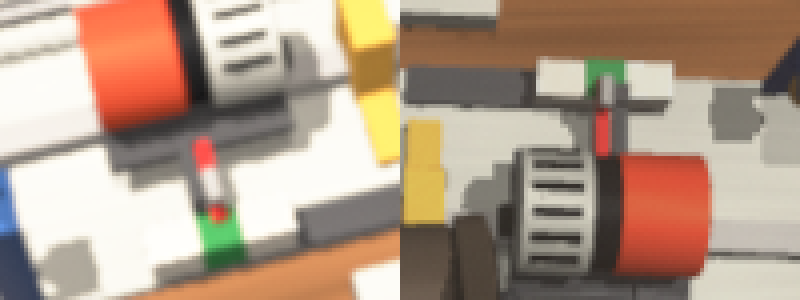

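Perfectly still at 154.8 mm, with the tip mid-band in both crops. Now release, then lift away.

Call:
step_arm:
  grip: 95
  moves:
    - {"tx":0,"ty":0,"tz":0,"roll":0}
    - {"tx":0,"ty":0,"tz":0,"roll":0}
    - {"tx":0,"ty":0,"tz":0,"roll":0}
    - {"tx":0,"ty":0,"tz":0,"roll":0}
    - {"tx":0,"ty":0,"tz":0,"roll":0}
    - {"tx":0,"ty":0,"tz":0,"roll":0}
    - {"tx":0,"ty":0,"tz":0,"roll":0}
    - {"tx":0,"ty":0,"tz":0,"roll":0}
    - {"tx":0,"ty":0,"tz":0,"roll":0}
    - {"tx":0,"ty":0,"tz":0,"roll":0}
    - {"tx":0,"ty":0,"tz":0,"roll":0}
    - {"tx":0,"ty":0,"tz":0,"roll":0}

```text
t: 18.03
eef_pos: [482.4, 65.5, 103.6]
tcp_rot: [3.142, -0.0, 3.077]
ft_force: [0.8, -0.0, 0.0]
opening: 0.995
grip_force: 0.0
```

```bash
python3 m.py
```

```text
18.033 148.0 154.8 154.8 671 477.2
```

Call:
step_arm:
  moves:
    - {"tx":0,"ty":0,"tz":-15,"roll":0}
    - {"tx":0,"ty":0,"tz":-40,"roll":0}
    - {"tx":0,"ty":0,"tz":-70,"roll":0}
    - {"tx":0,"ty":0,"tz":-95,"roll":0}
    - {"tx":0,"ty":0,"tz":-110,"roll":0}
    - {"tx":0,"ty":0,"tz":-110,"roll":0}
    - {"tx":0,"ty":0,"tz":-110,"roll":0}

```text
t: 18.72
eef_pos: [482.5, 65.6, 213.9]
tcp_rot: [3.141, 0.001, 3.077]
ft_force: [0.1, 0.2, -0.3]
opening: 1.001
grip_force: 0.0
```

```bash
python3 m.py; python3 - <<'E'
from h import *
S,M,V=cam("scene");cv2.imwrite("pics/s5.png",S)
E
python3 m.py
```

```text
18.717 148.1 154.7 154.8 671 477.3
18.867 148.0 154.7 154.8 672 476.7
```

View pics/s5.png

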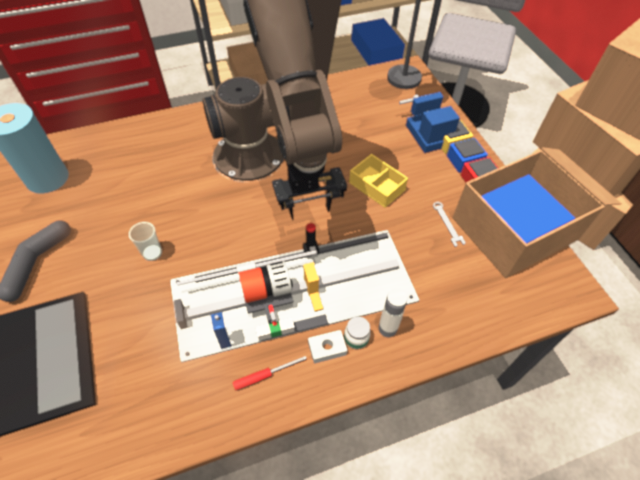

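The picture shows the handle free at (311,235), the gripper above it, the pointer on the green band at (274,325), and all the other things in place.

```bash
python3 -c "
from cell import env
print(env.job_done())"
```

```text
the job is handed in; nothing more can be done
None
```

The job is handed in: the carriage stood still about mid-band (154.8 mm of travel) for over three seconds and did not move when I let go of the handle; on the way the strut appears to have hit the end of its stroke once while braking and the carriage swung back, but it never came near the end stop.

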